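# Slip a specimen carrier under the sprung arm of a viewing stage

### The job

Put the specimen carrier in the channel of the viewing stage, ramped nose first, and slide it along so that its nose pushes the sprung hold-down arm up and the carrier goes in beneath it until it just meets the end stop. Do not shift the stop, which is held only by friction. Let go so that the arm's roller bears down on the carrier lying flat against the stop, and leave the other things on the table where they are.

Things in the scene. Friction and masses are not known exactly. Their poses are not given: they have to be found in the camera images.
- stage: Fixed grey viewing stage, 265 x 80 mm; origin: centre of its underside on the table; x along the channel in the loading direction (towards the arm's hinge), z up. Channel floor 25 mm above the origin; two aluminium rails, 8 mm high and thick, 48 mm apart inside, from x = -125 to +100 mm. Channel open above and at its -x end. Nothing stands over 50 mm above the floor.
- roller_rest (a point): Fixed point on the stage where the axle of the sprung arm's roller lies at rest: x = 30 mm on the stage, 10 mm above the channel floor. Free-turning roller 14 mm across, 26 mm long across the channel; its arm is hinged at stage x = 120 mm, 40 mm above the floor. Axes as the stage's.
- stop_zone (a point): Fixed point on the channel floor at the middle (stage x = 85 mm) of the range of the end stop, a dark steel bar across the channel under the arm, 12 mm high, 8 mm thick. The stop's near face has been left anywhere from 15 mm before to 15 mm beyond this point; where is not reported: feel (or see) it. Held by friction, it slides at a push of about 13 N.
- carrier_fin (a point): Grasp point on the loose white carrier (80 to 150 g): on its upright grip fin, 37 mm above the carrier's underside; x towards the ramped nose, z up. Fin: 14 mm wide (y), 14 to 48 mm above the underside, from 14 mm behind this point to a 30 mm wide, 6 mm thick plate as high, 13 to 19 mm ahead of it. Keep fingertips above the slab, which reaches 113 mm ahead of this point. Starts flat on the table.
- carrier_nose (a point): Middle of the carrier's front (nose) face, 2 mm above its underside; axes as the carrier's. The slab is 130 x 44 x 14 mm; the front 24 mm of its top slope down to 4 mm thick at the nose.
- holddown (a joint): Angle of the sprung hold-down arm, rad: 0 at rest, grows as the roller is raised; about 0.13 with the roller on the carrier's flat top. The roller bears with about 3 N at rest, 4.5 N on the carrier; lifting it with the ramp and sliding on takes about 3 to 8 N of push.
- jar: Bystander: small specimen jar, 44 mm across, 60 mm high, origin under its centre.
- meter: Bystander: grey instrument box 140 x 95 x 45 mm, origin under its centre.
- spoon: Bystander: white plastic spoon 170 mm long lying on the table.
Mind the look-alikes: they are no part of the job. What is shaped like the part that bears carrier_fin but orange or red is not meant.

How it is judged:
On the way:
1. the carrier's nose pushes the sprung arm up (value of joint holddown above 0.05 rad and contact force between carrier and holddown above 0.5 N), for 0.1 s.
At the end, for the whole second after the job is handed in: The carrier lies flat on the channel floor between the rails (nose within 5 mm of the channel's middle and 3 mm of its resting height, tilt under 0.05 rad), at rest, its nose within 1.8 mm of the end stop, and the arm's roller bears on its top with more than 1.5 N (arm at 0.10 to 0.17 rad) (x of stop_face in the frame of carrier_nose between -0.003 and 0.0018 m and y of carrier_nose in the frame of stage between -0.005 and 0.005 m and z of carrier_nose in the frame of stage below 0.03 m and angle between the z axis of carrier_nose and the z axis of stage, either way round below 0.05 rad and value of joint holddown between 0.1 and 0.17 rad and contact force between carrier and holddown above 1.5 N and linear speed of carrier below 0.01 m/s); the robot touches nothing.
It fails at once if the end stop is shifted by more than 1.5 mm (distance of stop_face from where it was at the start of the episode above 0.0015 m).
It fails at once if the jar is knocked out of place (more than 20 mm) (distance of jar from where it was at the start of the episode above 0.02 m).
It fails at once if the instrument box is knocked out of place (more than 20 mm) (distance of meter from where it was at the start of the episode above 0.02 m).
It fails at once if the spoon is knocked out of place (more than 20 mm) (distance of spoon from where it was at the start of the episode above 0.02 m).
It also fails if it takes over 58 s, if anything falls off the work surface, if the arm or the gripper's body presses on something with over 40 N, if the wrist force passes 120 N, or if a joint passes its speed limit or range.

### The arm

A 7-joint arm with a two-finger parallel gripper is mounted at the origin on the work surface. World frame = base frame: x ahead of the robot, y to its left, z up, the work surface at z = 0. Lengths are in m, angles in rad, forces in N, time in s.
With the tool pointing down it reaches from about 0.4 to 0.925 m from the base axis. Payload 5.6 kg.
Tool frame: the origin (TCP) lies between the finger pads; the fingertips stand 8 mm ahead of it and the grasp point (between the pads) lies 11 mm behind it; z points along the fingers, y is the line along which they close (so a half turn about z gives the same grasp; the last joint's range is limited). The gripper opens to 85 mm and grips with 20 to 120 N. Pads are 22 mm wide; open, the fingers measure 114 mm over their backs; the gripper's body (76 mm by 85 mm) begins 54 mm behind the grasp point. The pads swing forward as they close: fully open they stand 13 mm farther back than shut.
Start: joints at [1.072, 0.468, -0.012, 1.603, 0.006, 1.071, -0.056], TCP at [0.286, -0.584, 0.204] pointing down, gripper open.
Joint ranges: [-2.53, 2.53], [-0.31, 2.02], [-1.57, 1.55], [0.28, 2.44], [-1.29, 4.43], [0.15, 1.84], [-2.92, 2.92]. Speed limits (rad/s): [2.57, 2.57, 3.14, 3.14, 3.14, 3.14, 3.14].

### API

Orientations are given as a 3x3 rotation matrix whose columns are the frame's x, y, z axes.
In Python, from plant import state, camera, get_calibration, finish_job gives the robot as it stands.
- The arm moves only by the tool move_arm, never from a script. Its argument "plan" is a list of rows, each an object of numbers: "x", "y", "z": the shift along the tool's x, y, z in m; "ax", "ay", "az": the turn, a rotation vector about the tool's x, y, z in rad; "fingers": the closure, from 0 (fully open) to 1 (shut). In form: [{"x": .., "y": .., "z": .., "ax": .., "ay": .., "az": .., "fingers": ..}, ...]. A call has 1 to 20 rows; each row shifts and turns the commanded pose from where the row before left it, along the tool's axes as they then stand; what a row does not reach is not made up. A row lasts 1/12 s, in which the tool goes at most 41.7 mm and 7.16 degrees, less where a joint would pass 70% of its speed; a pose out of reach is approached as far as the arm can. A call with a gripper value outside its range is refused whole. The fingers move at their own pace and stop on an object; "grip_force" is the grip in N (left out, the last holds). Time passes only in rows, so rows that do not move let the fingers close. It gives the time, the measured TCP pose, the force, the opening and the grip force at its end, in the units of the state.
- state(): the state, without advancing time (a new reading comes with each control period).
- camera(name): name is "side" or "top" or "wrist"; returns (picture, depth): 420x560x3 uint8, red, green, blue; 420x560 float32, m along the optical axis (not along the pixel's ray), 0 where there is no reading.
- get_calibration(name): a dict with "fx", "fy", "cx", "cy" (pixels), "T" (4x4, takes a point from camera to world coordinates); the wrist camera has in their place "T_tool_cam" (4x4, takes a point from camera to tool coordinates, whose origin is the TCP and whose axes are the flange's). Camera axes: x right, y up, looking along -z (the intrinsics and any distortion apply to the point x, -y, -z); pixel columns grow to the right and rows downward; lengths in m; the calibration is good to about 2 mm. A picture is of the moment at which its call begins: read the wrist's pose just before it. get_calibration takes no time and is no camera call.
- finish_job(): hands the job in; it is judged then, once.
The state is a dict: "time_s": time; "joint_positions": joint angles; "joint_velocities": joint speeds; "effort": joint torques, N m; "position": TCP position; "tcp_rot": TCP orientation; "force": force on the tool from outside, world axes, zero at the start; "ft_torque": the same for the moment, N m; "gripper_width": finger opening in m; "gripper_force": force on a finger pad.
Only numpy, scipy, OpenCV 4.12 (cv2) and the standard library are available. Lean on these libraries where they do the work, as an engineer would, in place of code of your own. Each camera call takes 0.05 s, during which the arm holds its last target. There are 200 camera calls.

## Working session

There is one attempt and no reset: what is moved stays moved. The work goes in short steps, Python scripts to look and compute and a tool call to move; the robot and the scene stay as the last step left them, time stands still between calls to the robot, and variables do not carry over. Pictures are saved under pics/ and viewed, at most 12 in all, crops included, and the job is handed in when it is done.

Besides the shell and the picture viewer there is one more tool, called after "Request:" as name(argument=value, ...), one argument or row to a line, values as JSON. move_arm: Moves the arm, as the interface text tells. Its arguments: {"type":"object","properties":{"plan":{"type":"array","items":{"type":"object","properties":{"x":{"type":"number"},"y":{"type":"number"},"z":{"type":"number"},"ax":{"type":"number"},"ay":{"type":"number"},"az":{"type":"number"},"fingers":{"type":"number"}}}},"grip_force":{"type":"number"}},"required":["plan"]}

```bash
mkdir -p pics; ls
cat > h.py <<'E'
import numpy as np, cv2
from plant import state, camera, get_calibration, finish_job
def world(K,d,u,v,T=None):
    T=K["T"] if T is None else T
    p=np.array([(u-K["cx"])/K["fx"]*d,-(v-K["cy"])/K["fy"]*d,-d,1]); return (np.array(T)@p)[:3]
E
python3 - <<'E'
from h import *
for n in("top","side"):
    im,d=camera(n); cv2.imwrite(f"pics/{n}0.png",im[...,::-1]); np.save(n+"d.npy",d)
    K=get_calibration(n); print(n,K)
print(get_calibration("wrist")); s=state(); print(s)
E
```

```text
pics
top {'fx': 538.2848448908888, 'fy': 538.2848448908888, 'cx': 272.74008543639655, 'cy': 208.44941887649534, 'T': array([[ 0.02126588,  0.99423771, -0.10506726,  0.43514328],
       [-0.99972536,  0.02218218,  0.00756011,  0.01964434],
       [ 0.00984717,  0.10487763,  0.99443638,  1.28114918],
       [ 0.        ,  0.        ,  0.        ,  1.        ]])}
side {'fx': 393.2438365410007, 'fy': 393.2438365410007, 'cx': 283.9985585312665, 'cy': 205.63218867115538, 'T': array([[-0.93421973,  0.21257921, -0.2864325 ,  0.26465789],
       [-0.3564194 , -0.52459211,  0.77315479,  0.75086336],
       [ 0.0140964 ,  0.82438656,  0.56585165,  0.6109834 ],
       [ 0.        ,  0.        ,  0.        ,  1.        ]])}
{'fx': 328.2023769106611, 'fy': 328.2023769106611, 'cx': 279.9397465304229, 'cy': 210.3536542365495, 'T_tool_cam': array([[ 1.47090821e-03,  9.64378905e-01,  2.64520629e-01,
         6.75125461e-02],
       [ 9.99998914e-01, -1.44389154e-03, -2.96566944e-04,
        -4.48971664e-04],
       [ 9.59361936e-05,  2.64520778e-01, -9.64379981e-01,
        -1.70163646e-01],
       [ 
[... 222 characters left out ...]
oint_velocities': array([ 0.00107174, -0.00211932,  0.00095329, -0.00337665,  0.00050891,
       -0.00092561, -0.00051175]), 'effort': array([ 1.40093493e-03, -5.33521056e+01,  2.16678134e-02, -2.51967430e+01,
        1.15093004e-02,  4.27627674e-03,  4.18739774e-06]), 'position': array([ 0.28581888, -0.58316813,  0.20341513]), 'tcp_rot': array([[ 8.97930788e-01,  4.40135925e-01, -8.17309595e-04],
       [ 4.40136670e-01, -8.97929676e-01,  1.41706098e-03],
       [-1.10187092e-04, -1.63215061e-03, -9.99998662e-01]]), 'force': array([ 0.61435342, -0.01080579,  0.53469631]), 'ft_torque': array([ 0.02132673,  0.0160336 , -0.01879503]), 'gripper_force': 0.0, 'gripper_width': 0.08572399784885955}
```

View pics/top0.png

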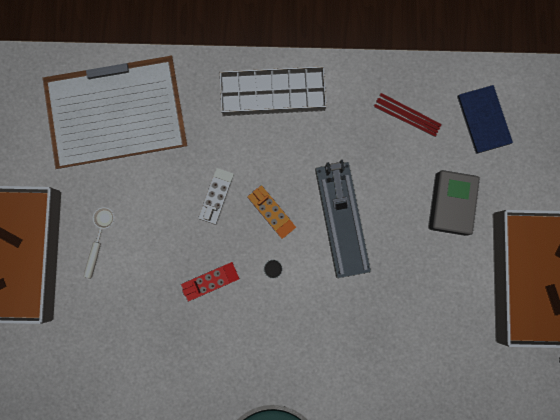

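View pics/side0.png

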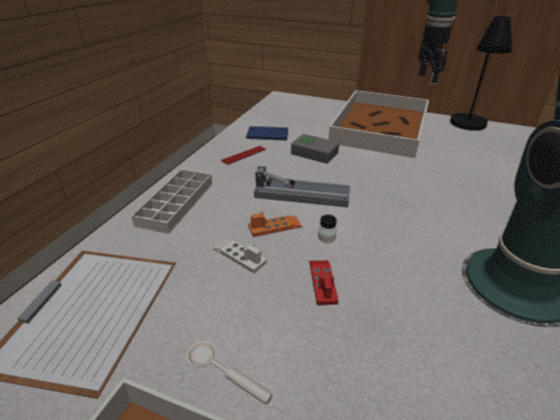

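Run:
```python
import cv2
im=cv2.imread("pics/top0.png")
a=cv2.resize(im[160:235,190:245],None,fx=7.5,fy=7.5,interpolation=cv2.INTER_CUBIC)
b=cv2.resize(im[155:285,305:380],None,fx=4.4,fy=4.4,interpolation=cv2.INTER_CUBIC)
import numpy as np
h=max(a.shape[0],b.shape[0])
p=lambda x:cv2.copyMakeBorder(x,0,h-x.shape[0],0,0,cv2.BORDER_CONSTANT)
c=cv2.hconcat([p(a),p(b)]); print(a.shape,b.shape,c.shape)
cv2.imwrite("pics/crop.png",c)
```

```text
(562, 412, 3) (572, 330, 3) (572, 742, 3)
```

View pics/crop.png

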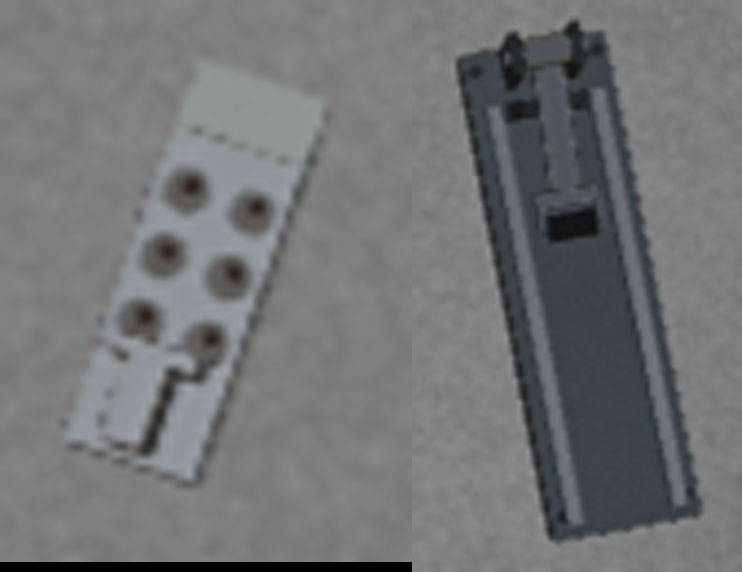

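```bash
cat >> h.py <<'E'
def onplane(K,u,v,z,T=None):
    T=np.array(K["T"] if T is None else T)
    r=T[:3,:3]@np.array([(u-K["cx"])/K["fx"],-(v-K["cy"])/K["fy"],-1]); o=T[:3,3]
    return o+r*(z-o[2])/r[2]
E
python3 - <<'E'
from h import *
np.set_printoptions(precision=4,suppress=True)
K=get_calibration("top"); d=np.load("topd.npy")
A=lambda x,y:(190+x/7.5-.5+.07,160+y/7.5-.43)
B=lambda x,y:(305+(x-412)/4.4-.4,155+y/4.4-.4)
n1,n2=[onplane(K,*A(*p),.004) for p in((200,62),(327,100))]
t1,t2=[onplane(K,*A(*p),.014) for p in((68,437),(198,480))]
print(n1,n2,t1,t2,np.linalg.norm(n1-n2),np.linalg.norm(t1-t2))
n=(n1+n2)/2;t=(t1+t2)/2; v=n-t;print("len",np.linalg.norm(v[:2]),"yaw",np.arctan2(v[1],v[0]),"nose",n,"tail",t)
c=[onplane(K,*B(*p),.025) for p in((458,58),(605,35),(698,512),(553,540))]
print(np.array(c)); v=(c[0]+c[1]-c[2]-c[3])/2; m=sum(c)/4
print("stage",m,np.linalg.norm(v[:2]),np.linalg.norm(c[0]-c[1]),np.linalg.norm(c[2]-c[3]),"yaw",np.arctan2(v[1],v[0]))
a=np.arctan2(v[1],v[0]);R=np.array([[np.cos(a),np.sin(a)],[-np.sin(a),np.cos(a)]])
# stop near-face: depth check and position
for p in((520,120),(580,108),(522,100),(580,95)):
    u,w=B(*p); 
    print("stop",u,w,R@(onplane(K,u,w,.037)-m)[:2],R@(onplane(K,u,w,.025)-m)[:2])
for p in((498,115),(598,95),(572,522),(680,505)):
    print("rail",R@(onplane(K,*B(*p),.033)-m)[:2])
for (u,w) in((205,203),(218,186),(345,250),(400,300),(211,211),(340,190)): print(u,w,world(K,d[w,u],u,w))
print("jar",onplane(K,273,268,.06),"meter",onplane(K,455,202,.045))
E
```

```text
[0.6651 0.1477 0.004 ] [0.6538 0.1067 0.004 ] [0.5429 0.1844 0.014 ] [0.5302 0.1431 0.014 ] 0.04255324643359446 0.043185171719237046
len 0.12822106607907938 yaw -0.2884343929324238 nose [0.6595 0.1272 0.004 ] tail [0.5365 0.1637 0.014 ]
[[ 0.6669 -0.088   0.025 ]
 [ 0.6813 -0.1671  0.025 ]
 [ 0.4269 -0.2179  0.025 ]
 [ 0.4107 -0.1414  0.025 ]]
stage [ 0.5464 -0.1536  0.025 ] 0.260556977777146 0.08040303643578396 0.07819172781175562 yaw 0.20137827544156173
stop 329.1454545454546 181.87272727272727 [0.0905 0.0154] [0.0921 0.0137]
stop 342.7818181818182 179.14545454545453 [ 0.0912 -0.0172] [ 0.0928 -0.0193]
stop 329.6 177.3272727272727 [0.1009 0.0123] [0.1026 0.0106]
stop 342.7818181818182 176.1909090909091 [ 0.098  -0.0186] [ 0.0997 -0.0206]
rail [0.0958 0.0259]
rail [ 0.0969 -0.0287]
rail [-0.1228  0.0285]
rail [-0.1243 -0.029 ]
205 203 [0.5783 0.1704 0.0152]
218 186 [0.6201 0.1414 0.0113]
345 250 [ 0.4744 -0.1609  0.0212]
400 300 [ 0.3604 -0.2942  0.0016]
211 211 [0.5569 0.1527 0.0421]
340 190 [ 0.612  -0.1446  0.0469]
jar [0.4292 0.0069 0.06  ] meter [ 0.5902 -0.4122  0.045 ]
```

The white carrier is the part at top pixel (216,196). The look-alikes are orange at (272,211) and red at (210,281). In the crop the fin is at the lower end and the nose is at the upper right. The measured sizes (128x43 mm, stage 261x79 mm) agree with those given.

Request:
move_arm(
  plan=[
    {"x":0.0282,"y":-0.0275},
    {"x":0.0282,"y":-0.0275},
    {"x":0.0282,"y":-0.0275},
    {"x":0.0282,"y":-0.0275},
    {"x":0.0282,"y":-0.0275},
    {"x":0.0282,"y":-0.0275},
    {"x":0.0282,"y":-0.0275},
    {"x":0.0282,"y":-0.0275},
    {"x":0.0282,"y":-0.0275},
    {"x":0.0282,"y":-0.0275},
    {"x":0.0282,"y":-0.0275},
    {"x":0.0282,"y":-0.0275},
    {"x":0.0282,"y":-0.0275},
    {"x":0.0282,"y":-0.0275},
    {"x":0.0282,"y":-0.0275},
    {"x":0.0282,"y":-0.0275},
    {"x":0.0282,"y":-0.0275},
    {"x":0.0282,"y":-0.0275},
    {"x":0.0282,"y":-0.0275},
    {"x":0.0282,"y":-0.0275},
  ],
  grip_force=60,
)

```text
$.plan[0]: bad value
```

Request:
move_arm(
  plan=[
    {"az":0.124},
    {"az":0.124},
    {"az":0.124},
    {"az":0.124},
    {"az":0.124},
    {"az":0.124},
    {},
    {},
  ],
)

```text
$.plan[0]: bad value
```

```bash
cat >> h.py <<'E'
def wristT(s):
    T=np.eye(4);T[:3,:3]=s["tcp_rot"];T[:3,3]=s["position"]; return T@get_calibration("wrist")["T_tool_cam"]
def wshot(name,x0=0,x1=560,y0=0,y1=420,f=1):
    s=state(); im,d=camera("wrist"); np.save(name+".npy",d); np.save(name+"T.npy",wristT(s))
    cv2.imwrite(f"pics/{name}.png",cv2.resize(im[y0:y1,x0:x1,::-1],None,fx=f,fy=f,interpolation=cv2.INTER_CUBIC)); return s
E
python3 - <<'E'
from h import *
s=wshot("w1"); print(s["time_s"],s["position"],s["tcp_rot"],s["joint_positions"])
E
```

```text
0.1 [ 0.28581888 -0.58316813  0.20341513] [[ 8.97930788e-01  4.40135925e-01 -8.17309595e-04]
 [ 4.40136670e-01 -8.97929676e-01  1.41706098e-03]
 [-1.10187092e-04 -1.63215061e-03 -9.99998662e-01]] [ 1.07199306  0.46831101 -0.01161334  1.60354189  0.00599722  1.0714102
 -0.05629614]
```

View pics/w1.png

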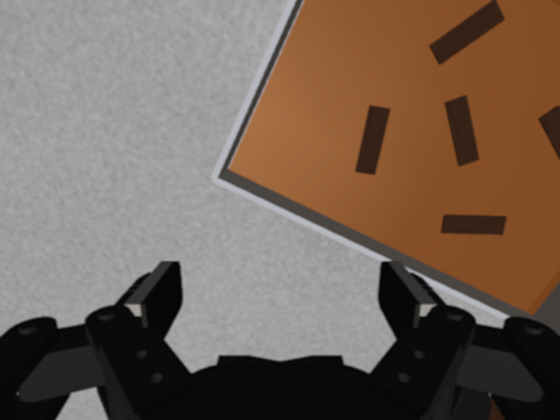

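The picture shows only the tray corner at (220,178) and the fingers, because the moves were refused. Each row needs all of its fields.

Request:
move_arm(
  plan=[
    {"x":0.0282,"y":-0.0275,"z":0,"ax":0,"ay":0,"az":0,"fingers":0},
    {"x":0.0282,"y":-0.0275,"z":0,"ax":0,"ay":0,"az":0,"fingers":0},
    {"x":0.0282,"y":-0.0275,"z":0,"ax":0,"ay":0,"az":0,"fingers":0},
    {"x":0.0282,"y":-0.0275,"z":0,"ax":0,"ay":0,"az":0,"fingers":0},
    {"x":0.0282,"y":-0.0275,"z":0,"ax":0,"ay":0,"az":0,"fingers":0},
    {"x":0.0282,"y":-0.0275,"z":0,"ax":0,"ay":0,"az":0,"fingers":0},
    {"x":0.0282,"y":-0.0275,"z":0,"ax":0,"ay":0,"az":0,"fingers":0},
    {"x":0.0282,"y":-0.0275,"z":0,"ax":0,"ay":0,"az":0,"fingers":0},
    {"x":0.0282,"y":-0.0275,"z":0,"ax":0,"ay":0,"az":0,"fingers":0},
    {"x":0.0282,"y":-0.0275,"z":0,"ax":0,"ay":0,"az":0,"fingers":0},
    {"x":0.0282,"y":-0.0275,"z":0,"ax":0,"ay":0,"az":0,"fingers":0},
    {"x":0.0282,"y":-0.0275,"z":0,"ax":0,"ay":0,"az":0,"fingers":0},
    {"x":0.0282,"y":-0.0275,"z":0,"ax":0,"ay":0,"az":0,"fingers":0},
    {"x":0.0282,"y":-0.0275,"z":0,"ax":0,"ay":0,"az":0,"fingers":0},
    {"x":0.0282,"y":-0.0275,"z":0,"ax":0,"ay":0,"az":0,"fingers":0},
    {"x":0.0282,"y":-0.0275,"z":0,"ax":0,"ay":0,"az":0,"fingers":0},
    {"x":0.0282,"y":-0.0275,"z":0,"ax":0,"ay":0,"az":0,"fingers":0},
    {"x":0.0282,"y":-0.0275,"z":0,"ax":0,"ay":0,"az":0,"fingers":0},
    {"x":0.0282,"y":-0.0275,"z":0,"ax":0,"ay":0,"az":0,"fingers":0},
    {"x":0.0282,"y":-0.0275,"z":0,"ax":0,"ay":0,"az":0,"fingers":0},
  ],
  grip_force=60,
)

```text
time_s: 1.82
position: [0.5507, 0.1601, 0.2041]
tcp_rot: [[0.898, 0.44, -0.0], [0.44, -0.898, -0.0], [-0.0, 0.0, -1.0]]
force: [0.5, -0.7, 0.0]
gripper_width: 0.085
gripper_force: 0.0
```

Request:
move_arm(
  plan=[
    {"x":0,"y":0,"z":0,"ax":0,"ay":0,"az":0.124,"fingers":0},
    {"x":0,"y":0,"z":0,"ax":0,"ay":0,"az":0.124,"fingers":0},
    {"x":0,"y":0,"z":0,"ax":0,"ay":0,"az":0.124,"fingers":0},
    {"x":0,"y":0,"z":0,"ax":0,"ay":0,"az":0.124,"fingers":0},
    {"x":0,"y":0,"z":0,"ax":0,"ay":0,"az":0.124,"fingers":0},
    {"x":0,"y":0,"z":0,"ax":0,"ay":0,"az":0.124,"fingers":0},
    {"x":0,"y":0,"z":0,"ax":0,"ay":0,"az":0,"fingers":0},
    {"x":0,"y":0,"z":0,"ax":0,"ay":0,"az":0,"fingers":0},
  ],
)

```text
time_s: 2.48
position: [0.5503, 0.1585, 0.2041]
tcp_rot: [[0.96, -0.281, -0.0], [-0.281, -0.96, -0.0], [-0.0, 0.0, -1.0]]
force: [0.4, 0.2, 0.9]
gripper_width: 0.0854
gripper_force: 0.0
```

Run:
```python
from h import *
s=wshot("w2"); print(s["time_s"],s["position"],s["tcp_rot"],s["joint_positions"])
```

```text
2.4833 [0.55027694 0.158473   0.20406611] [[ 9.59757189e-01 -2.80830955e-01 -3.37396358e-04]
 [-2.80831070e-01 -9.59757146e-01 -3.61372137e-04]
 [-2.22334084e-04  4.41580886e-04 -9.99999878e-01]] [-0.11157854  0.35950585 -0.28432419  1.78187111  0.11653909  1.01700105
 -2.29559677]
```

View pics/w2.png

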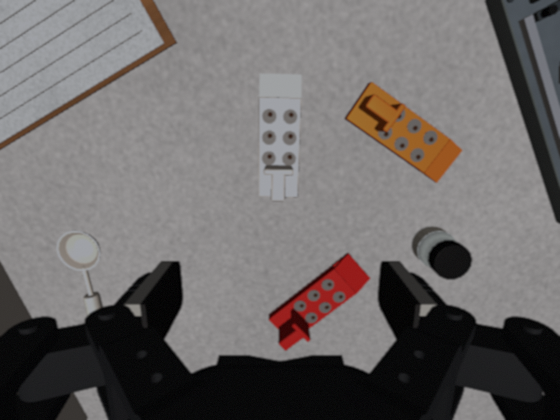

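The wrist picture shows the white carrier at (280,135), nose up and fin at (279,185), and well aligned with the tool. I'll work out its position.

Run:
```python
from h import *
K=get_calibration("wrist");T=np.load("w2T.npy");d=np.load("w2.npy")
np.set_printoptions(precision=4,suppress=True)
s=state();R=s["tcp_rot"];o=s["position"]
for n,u,v,z in(("noseL",259,74,.004),("noseR",302,74,.004),("tailL",260,197,.014),("tailR",298,197,.014),("slopeL",260,98,.014),("finTL",272,200,.048),("finTR",285,200,.048),("plL",263,168,.048),("plR",297,168,.048),("plF",280,166,.048)):
    p=onplane(K,u,v,z,T); print(n,p,"tool",R.T@(p-o))
for u,v in((278,185),(268,190),(280,120),(278,240)): print(world(K,d[v,u],u,v,T), R.T@(world(K,d[v,u],u,v,T)-o))
```

```text
noseL [0.6659 0.1483 0.004 ] tool [ 0.1139 -0.0227  0.2   ]
noseR [0.6533 0.1049 0.004 ] tool [0.114  0.0224 0.2001]
tailL [0.5411 0.1851 0.014 ] tool [-0.0162 -0.023   0.1901]
tailR [0.5292 0.144  0.014 ] tool [-0.0161  0.0198  0.1901]
slopeL [0.6421 0.1539 0.014 ] tool [ 0.0894 -0.0215  0.1901]
finTL [0.5417 0.17   0.048 ] tool [-0.0115 -0.0087  0.1561]
finTR [0.5379 0.1573 0.048 ] tool [-0.0115  0.0046  0.1561]
plL [0.5755 0.1693 0.048 ] tool [ 0.0213 -0.0175  0.1561]
plR [0.5661 0.1368 0.048 ] tool [0.0213 0.0164 0.1561]
plF [0.5727 0.1525 0.048 ] tool [ 0.0233 -0.0006  0.1561]
[0.5552 0.1597 0.0495] [ 0.0044 -0.0025  0.1546]
[0.5466 0.174  0.0158] [-0.0078 -0.0139  0.1883]
[0.6151 0.1401 0.0138] [ 0.0674 -0.0006  0.1903]
[0.4814 0.1815 0.001 ] [-0.0725 -0.0028  0.2031]
```

Request:
move_arm(
  plan=[
    {"x":0.0005,"y":-0.0012,"z":0.03,"ax":0,"ay":0,"az":0.01,"fingers":0},
    {"x":0,"y":0,"z":0.03,"ax":0,"ay":0,"az":0,"fingers":0},
    {"x":0,"y":0,"z":0.03,"ax":0,"ay":0,"az":0,"fingers":0},
    {"x":0,"y":0,"z":0.03,"ax":0,"ay":0,"az":0,"fingers":0},
    {"x":0,"y":0,"z":0.027,"ax":0,"ay":0,"az":0,"fingers":0},
    {"x":0,"y":0,"z":0.02,"ax":0,"ay":0,"az":0,"fingers":0},
    {"x":0,"y":0,"z":0.01,"ax":0,"ay":0,"az":0,"fingers":0},
    {"x":0,"y":0,"z":0,"ax":0,"ay":0,"az":0,"fingers":0},
    {"x":0,"y":0,"z":0,"ax":0,"ay":0,"az":0,"fingers":0},
    {"x":0,"y":0,"z":0,"ax":0,"ay":0,"az":0,"fingers":1},
    {"x":0,"y":0,"z":0,"ax":0,"ay":0,"az":0,"fingers":1},
    {"x":0,"y":0,"z":0,"ax":0,"ay":0,"az":0,"fingers":1},
    {"x":0,"y":0,"z":0,"ax":0,"ay":0,"az":0,"fingers":1},
    {"x":0,"y":0,"z":0,"ax":0,"ay":0,"az":0,"fingers":1},
    {"x":0,"y":0,"z":0,"ax":0,"ay":0,"az":0,"fingers":1},
    {"x":0,"y":0,"z":0,"ax":0,"ay":0,"az":0,"fingers":1},
    {"x":0,"y":0,"z":0,"ax":0,"ay":0,"az":0,"fingers":1},
    {"x":0,"y":0,"z":0,"ax":0,"ay":0,"az":0,"fingers":1},
  ],
  grip_force=70,
)

```text
time_s: 4.03
position: [0.5512, 0.1594, 0.0272]
tcp_rot: [[0.956, -0.294, -0.0], [-0.294, -0.956, -0.0], [-0.0, 0.0, -1.0]]
force: [-0.1, -0.6, 0.8]
gripper_width: 0.0001
gripper_force: 0.0
```

Run:
```python
from h import *
s=wshot("w3"); im,d=camera("side"); cv2.imwrite("pics/s3.png",cv2.resize(im[180:320,150:350,::-1],None,fx=2.1,fy=2.1)); a=cv2.imread("pics/w3.png"); b=cv2.imread("pics/s3.png"); a=cv2.resize(a,(392,294)); b=cv2.copyMakeBorder(b,0,0,0,0,cv2.BORDER_CONSTANT)[:294,:]; print(b.shape); cv2.imwrite("pics/c3.png",cv2.hconcat([a,b[:, :408]])); print(s["gripper_width"],s["gripper_force"],s["position"])
```

```text
(294, 420, 3)
0.00011946786637595485 0.0 [0.55123425 0.15943385 0.02722902]
```

View pics/c3.png

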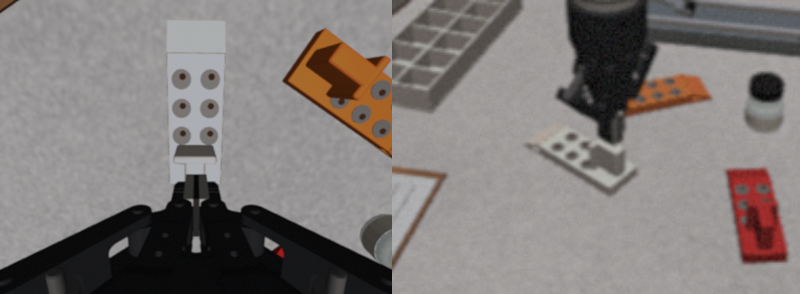

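The fingers closed without the fin. They are at (196,190) in the left picture, just behind the fin at (196,165). I'll check where the carrier is now.

Run:
```python
from h import *
K=get_calibration("wrist");T=np.load("w3T.npy");d=np.load("w3.npy")
np.set_printoptions(precision=4,suppress=True)
s=state();R=s["tcp_rot"];o=s["position"];f=420/294
for n,u,v,z in(("noseL",166*f,20*f,.004),("noseR",226*f,20*f,.004),("slopeL",168*f,52*f,.014),("slopeR",224*f,52*f,.014),("tailL",169*f,182*f,.014),("tailR",222*f,182*f,.014),("plF",196*f,147*f,.048),("plTopR",196*f,163*f,.048)):
    p=onplane(K,u,v,z,T); print(n,p,"tool",R.T@(p-o))
for u,v in((280,60),(250,245),(280,228),(262,265),(280,250),(279,300),(279,340)):
    p=world(K,d[v,u],u,v,T);print(u,v,d[v,u],p,R.T@(p-o))
q=np.linalg.inv(K["T_tool_cam"])
for t in((0,0,0),(0,0,.008),(0,0,-.011),(.011,0,-.011),(-.014,0,-.021)):
    c=q@np.array([*t,1]);print(t,K["cx"]-K["fx"]*c[0]/c[2],K["cy"]+K["fy"]*c[1]/c[2],-c[2])
im=cv2.imread("pics/w3.png"); cv2.imwrite("pics/w3c.png",cv2.resize(im[190:390,180:380],(700,700))[:600])
```

```text
noseL [0.667  0.1485 0.004 ] tool [ 0.1139 -0.0236  0.0232]
noseR [0.6538 0.105  0.004 ] tool [0.114  0.0219 0.0232]
slopeL [0.6437 0.1536 0.014 ] tool [ 0.0901 -0.0216  0.0132]
slopeR [0.6315 0.1138 0.014 ] tool [0.0902 0.02   0.0132]
tailL [0.5445 0.1866 0.014 ] tool [-0.0144 -0.024   0.0132]
tailR [0.5311 0.1428 0.014 ] tool [-0.0144  0.0218  0.0132]
plF [0.5765 0.1524 0.048 ] tool [ 0.0262 -0.0007 -0.0208]
plTopR [0.5656 0.1557 0.048 ] tool [ 0.0148 -0.0007 -0.0208]
280 60 0.16946252 [0.6442 0.1317 0.0134] [ 0.0971 -0.0008  0.0137]
250 245 0.19499776 [0.5524 0.1784 0.0148] [-0.0044 -0.0185  0.0124]
280 228 0.15726942 [0.5679 0.155  0.048 ] [ 0.0173 -0.0007 -0.0208]
262 265 0.14088985 [0.5605 0.1654 0.0677] [ 0.0071 -0.0084 -0.0405]
280 250 0.1478094 [0.5617 0.157  0.0596] [ 0.0107 -0.0007 -0.0324]
279 300 0.11801701 [0.556  0.1591 0.0921] [ 0.0047 -0.0011 -0.0649]
279 340 0.2289001 [0.4744 0.1843 0.0006] [-0.0807 -0.0012  0.0266]
(0, 0, 0) 281.1922686804994 245.7665759530758 0.18182532167171336
(0, 0, 0.008) 281.1371654791233 240.66191075972836 0.18954053505103782
(0, 0, -0.011) 281.2761441556954 253.5366547890825 0.17121690327514222
(0.011, 0, -0.011) 281.33081284990766 233.59647952749336 0.16830805404809476
(-0.014, 0, -0.021) 281.289174946064 287.1518353402395 0.16527505829450156
```

View pics/w3c.png

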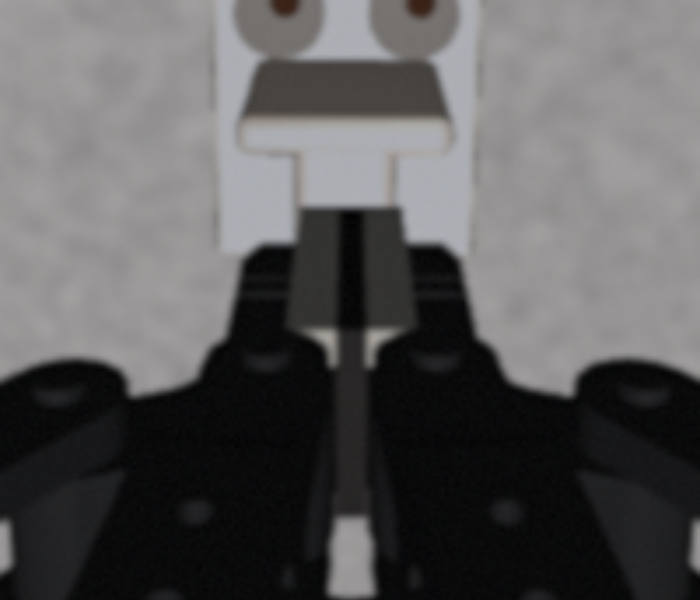

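Run:
```python
from h import *
np.set_printoptions(precision=4,suppress=True)
K=get_calibration("wrist");T=np.load("w3T.npy");d=np.load("w3.npy")
s=state();R=s["tcp_rot"];o=s["position"]
for u in(270,280,290):
  for v in range(236,292,6):
    p=world(K,d[v,u],u,v,T);print(u,v,R.T@(p-o),p[2])
d2=np.load("w2.npy");T2=np.load("w2T.npy");Ti=K["T_tool_cam"]
print("open")
for u,v in((165,265),(172,265),(175,275),(178,290),(150,300),(140,320)): print(u,v,world(K,d2[v,u],u,v,Ti))
K=get_calibration("side");im,d=camera("side")
print("side")
u=int(150+(612-392)/2.1)
for uu in(u-4,u,u+4):
  for y in range(60,175,10):
    v=int(180+y/2.1); print(uu,v,world(K,d[v,uu],uu,v),im[v,uu])
```

```text
270 236 [ 0.0134 -0.0055 -0.0215] 0.048664427001088584
270 242 [ 0.0103 -0.0055 -0.0214] 0.04853767970682288
270 248 [ 0.0074 -0.0055 -0.0217] 0.04889684968345012
270 254 [ 0.0113 -0.005  -0.0383] 0.06551312924856842
270 260 [ 0.0109 -0.0049 -0.0438] 0.07102728682214424
270 266 [ 0.011  -0.0047 -0.0499] 0.07707905713994079
270 272 [ 0.0113 -0.0045 -0.0559] 0.08305552270276886
270 278 [ 0.0113 -0.0044 -0.0608] 0.08798513330067745
270 284 [ 0.011  -0.0043 -0.0649] 0.09204431896209622
270 290 [ 0.0123 -0.0041 -0.0715] 0.0986591037712138
280 236 [ 0.0133 -0.0007 -0.021 ] 0.04815960499650185
280 242 [ 0.0101 -0.0007 -0.0208] 0.047960085483449655
280 248 [ 0.0073 -0.0007 -0.0216] 0.0488037746888248
280 254 [ 0.0114 -0.0007 -0.0387] 0.06584737339933514
280 260 [ 0.0108 -0.0007 -0.0437] 0.07088632141376547
280 266 [ 0.0107 -0.0007 -0.0492] 0.07640515554170163
280 272 [ 0.0111 -0.0007 -0.0554] 0.08262477372024052
280 278 [ 0.0113 -0.0007 -0.0607] 0.08788462000879431
280 284 [ 0.0111 -0.0007 -0.0649] 0.09212021837803167
280 290 [ 0.0091 -0.0007 -0.0656] 0.092750943991276
290 236 [ 0.0134  0.00
[... 1555 characters left out ...]
677 0.076 ] [51 50 51]
254 246 [0.548  0.167  0.0613] [35 35 35]
254 251 [0.5484 0.1671 0.0471] [172 171 166]
254 256 [0.5471 0.1708 0.0363] [93 86 82]
254 260 [0.5468 0.1722 0.0259] [93 89 82]
258 208 [0.5403 0.1578 0.1567] [21 24 27]
258 213 [0.5407 0.1576 0.1441] [19 17 16]
258 218 [0.5399 0.16   0.1333] [22 24 21]
258 222 [0.5407 0.1589 0.122 ] [10  5 12]
258 227 [0.5402 0.1607 0.1104] [27 31 28]
258 232 [0.54   0.1617 0.098 ] [55 55 51]
258 237 [0.5409 0.1606 0.0834] [56 52 51]
258 241 [0.5414 0.1602 0.072 ] [53 50 48]
258 246 [0.541  0.1618 0.0595] [58 57 54]
258 251 [0.5416 0.1612 0.0446] [175 173 167]
258 256 [0.5401 0.1653 0.034 ] [95 88 84]
258 260 [0.5409 0.1642 0.0211] [95 88 85]
```

Both cameras agree that the shut fingertips really stand about 42 mm higher than the TCP reading implies: about 0.061 m in the images against 0.019 m by the stated geometry. Nothing has been moved. I'll open, go down 41 mm more and close again, watching the force.

Request:
move_arm(
  plan=[
    {"x":0,"y":0,"z":0,"ax":0,"ay":0,"az":0,"fingers":0},
    {"x":0,"y":0,"z":0,"ax":0,"ay":0,"az":0,"fingers":0},
    {"x":0,"y":0,"z":0,"ax":0,"ay":0,"az":0,"fingers":0},
    {"x":0,"y":0,"z":0,"ax":0,"ay":0,"az":0,"fingers":0},
    {"x":0,"y":0,"z":0,"ax":0,"ay":0,"az":0,"fingers":0},
    {"x":0,"y":0,"z":0,"ax":0,"ay":0,"az":0,"fingers":0},
    {"x":0,"y":0,"z":0.01,"ax":0,"ay":0,"az":0,"fingers":0},
    {"x":0,"y":0,"z":0.01,"ax":0,"ay":0,"az":0,"fingers":0},
    {"x":0,"y":-0.0005,"z":0.01,"ax":0,"ay":0,"az":0,"fingers":0},
    {"x":0,"y":0,"z":0.01,"ax":0,"ay":0,"az":0,"fingers":0},
    {"x":0,"y":0,"z":0,"ax":0,"ay":0,"az":0,"fingers":0},
    {"x":0,"y":0,"z":0,"ax":0,"ay":0,"az":0,"fingers":0},
  ],
)

```text
time_s: 5.18
position: [0.5505, 0.1597, -0.014]
tcp_rot: [[0.956, -0.294, -0.002], [-0.294, -0.956, -0.001], [-0.002, 0.001, -1.0]]
force: [0.4, -0.7, 0.2]
gripper_width: 0.0859
gripper_force: 0.0
```

Request:
move_arm(
  plan=[
    {"x":0,"y":0,"z":0,"ax":0,"ay":0,"az":0,"fingers":0.5},
    {"x":0,"y":0,"z":0,"ax":0,"ay":0,"az":0,"fingers":0.7},
    {"x":0,"y":0,"z":0,"ax":0,"ay":0,"az":0,"fingers":1},
    {"x":0,"y":0,"z":0,"ax":0,"ay":0,"az":0,"fingers":1},
    {"x":0,"y":0,"z":0,"ax":0,"ay":0,"az":0,"fingers":1},
    {"x":0,"y":0,"z":0,"ax":0,"ay":0,"az":0,"fingers":1},
    {"x":0,"y":0,"z":0,"ax":0,"ay":0,"az":0,"fingers":1},
    {"x":0,"y":0,"z":0,"ax":0,"ay":0,"az":0,"fingers":1},
    {"x":0,"y":0,"z":0,"ax":0,"ay":0,"az":0,"fingers":1},
  ],
  grip_force=70,
)

```text
time_s: 5.93
position: [0.5518, 0.16, -0.0123]
tcp_rot: [[0.956, -0.294, 0.001], [-0.294, -0.956, 0.0], [0.001, -0.0, -1.0]]
force: [-0.8, -0.8, 4.1]
gripper_width: 0.0132
gripper_force: 68.8
```

Gripped the fin: width 13 mm, force 69 N. Next I lift it and carry it over the stage.

Request:
move_arm(
  plan=[
    {"x":0,"y":0,"z":-0.01,"ax":0,"ay":0,"az":0,"fingers":1},
    {"x":0,"y":0,"z":-0.02,"ax":0,"ay":0,"az":0,"fingers":1},
    {"x":0,"y":0,"z":-0.03,"ax":0,"ay":0,"az":0,"fingers":1},
    {"x":0,"y":0,"z":-0.03,"ax":0,"ay":0,"az":0,"fingers":1},
    {"x":0,"y":0,"z":-0.02,"ax":0,"ay":0,"az":0,"fingers":1},
    {"x":0,"y":0.022,"z":0,"ax":0,"ay":0,"az":0,"fingers":1},
    {"x":-0.0005,"y":0.033,"z":0,"ax":0,"ay":0,"az":0,"fingers":1},
    {"x":-0.0005,"y":0.033,"z":0,"ax":0,"ay":0,"az":0,"fingers":1},
    {"x":-0.0005,"y":0.033,"z":0,"ax":0,"ay":0,"az":0,"fingers":1},
    {"x":-0.0005,"y":0.033,"z":0,"ax":0,"ay":0,"az":0,"fingers":1},
    {"x":-0.0005,"y":0.033,"z":0,"ax":0,"ay":0,"az":0,"fingers":1},
    {"x":-0.0005,"y":0.033,"z":0,"ax":0,"ay":0,"az":0,"fingers":1},
    {"x":-0.0005,"y":0.033,"z":0,"ax":0,"ay":0,"az":0,"fingers":1},
    {"x":-0.0005,"y":0.033,"z":0,"ax":0,"ay":0,"az":0,"fingers":1},
    {"x":-0.0005,"y":0.033,"z":0,"ax":0,"ay":0,"az":0,"fingers":1},
    {"x":-0.0005,"y":0.033,"z":0,"ax":0,"ay":0,"az":0,"fingers":1},
  ],
)

```text
time_s: 7.27
position: [0.4421, -0.1763, 0.0976]
tcp_rot: [[0.956, -0.294, -0.0], [-0.294, -0.956, 0.0], [-0.0, 0.0, -1.0]]
force: [0.8, -0.1, -0.6]
gripper_width: 0.0128
gripper_force: 68.3
```

Request:
move_arm(
  plan=[
    {"x":0,"y":0,"z":0,"ax":0,"ay":0,"az":-0.08,"fingers":1},
    {"x":0,"y":0,"z":0,"ax":0,"ay":0,"az":-0.12,"fingers":1},
    {"x":0,"y":0,"z":0,"ax":0,"ay":0,"az":-0.12,"fingers":1},
    {"x":0,"y":0,"z":0,"ax":0,"ay":0,"az":-0.12,"fingers":1},
    {"x":0,"y":0,"z":0,"ax":0,"ay":0,"az":-0.06,"fingers":1},
    {"x":0,"y":0,"z":0,"ax":0,"ay":0,"az":0,"fingers":1},
    {"x":0,"y":0,"z":0,"ax":0,"ay":0,"az":0,"fingers":1},
    {"x":0,"y":0,"z":0,"ax":0,"ay":0,"az":0,"fingers":1},
  ],
)

```text
time_s: 7.93
position: [0.443, -0.1751, 0.0974]
tcp_rot: [[0.98, 0.199, -0.0], [0.199, -0.98, -0.0], [-0.0, 0.0, -1.0]]
force: [-0.5, -0.1, -1.3]
gripper_width: 0.0132
gripper_force: 68.5
```

Run:
```python
from h import *
np.set_printoptions(precision=4,suppress=True)
s=wshot("w4",130,430,0,300,2); print(s["time_s"],s["position"],s["force"],s["gripper_width"],np.arctan2(s["tcp_rot"][1,0],s["tcp_rot"][0,0]))
np.savez("p4.npz",R=s["tcp_rot"],o=s["position"])
```

```text
7.9333 [ 0.443  -0.1751  0.0974] [-0.497  -0.1277 -1.2796] 0.013218424311344028 0.19989880644195637
```

View pics/w4.png

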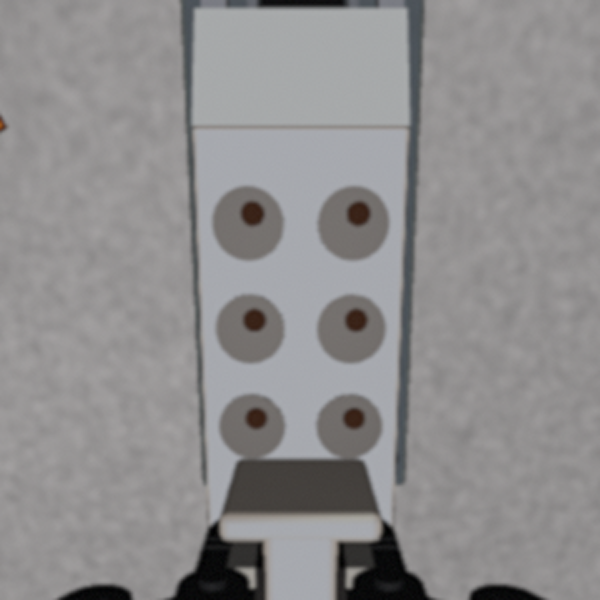

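The carrier hangs centred over the stage, with edges at 192/409 (row 127). The stage's sides show at about 184/421. I'll measure the alignment from depth.

```bash
cat > al.py <<'E'
from h import *
np.set_printoptions(precision=4,suppress=True)
def align(name,z):
    K=get_calibration("wrist");d=np.load(name+".npy");T=np.load(name+"T.npy");z=z
    R,o=z["R"],z["o"]
    v,u=np.mgrid[0:420,0:560]
    P=np.stack([(u-K["cx"])/K["fx"]*d,-(v-K["cy"])/K["fy"]*d,-d],-1)
    W=P@T[:3,:3].T+T[:3,3]; L=(W-o)@R; ok=d>0
    return W,L,ok
E
python3 - <<'E'
from al import *
W,L,ok=align("w4",np.load("p4.npz"))
rows=[];car=[]
for v in range(4,240,4):
    y=L[v,:,1];z=W[v,:,2];x=L[v,:,0]
    st=ok[v]&(z>.012)&(z<.06)&(abs(y)<.06); ca=ok[v]&(z>.085)&(z<.125)&(abs(y)<.03)
    if st.sum()>3:
        l,r=y[st&(y<0)],y[st&(y>0)]
        if len(l) and len(r): rows.append((x[st].mean(),l.min(),r.max()))
    if v<200 and ca.sum()>20: car.append((np.median(x[ca]),y[ca].min(),y[ca].max(),np.median(z[ca])))
r=np.array(rows);c=np.array(car);print(r[::6]);print(c[::5])
r=r[r[:,2]-r[:,1]>.075]
mid=(r[:,1]+r[:,2])/2;print("stage mid fit",np.polyfit(r[:,0],mid,1),np.median(r[:,2]-r[:,1]),len(r))
mid=(c[:,1]+c[:,2])/2;print("carrier mid fit",np.polyfit(c[:,0],mid,1),np.median(c[:,2]-c[:,1]))
f=c[(c[:,0]<.085)];print("tilt",np.polyfit(f[:,0],f[:,3],1))
import sys
E
```

```text
[[ 0.1406 -0.0401  0.0394]
 [ 0.1265 -0.0399  0.0394]
 [ 0.112  -0.04    0.0394]
 [ 0.0968 -0.0402  0.0394]
 [ 0.0811 -0.04    0.0394]
 [ 0.0649 -0.039   0.0394]
 [ 0.048  -0.039   0.0398]
 [ 0.0304 -0.0392  0.0396]
 [ 0.0123 -0.0391  0.0395]
 [-0.0067 -0.0391  0.0397]]
[[ 0.1137 -0.0224  0.0208  0.1142]
 [ 0.1054 -0.0227  0.021   0.1176]
 [ 0.0973 -0.0225  0.0208  0.121 ]
 [ 0.0893 -0.0224  0.0209  0.1239]
 [ 0.0817 -0.0224  0.0202  0.1242]
 [ 0.0739 -0.0229  0.0212  0.1243]
 [ 0.0659 -0.0226  0.0211  0.1243]
 [ 0.0576 -0.0226  0.021   0.124 ]
 [ 0.049  -0.0225  0.0209  0.1242]
 [ 0.0402 -0.0224  0.0207  0.1241]]
stage mid fit [-0.0046  0.0002] 0.07888298779627417 59
carrier mid fit [-0.0003 -0.0008] 0.04336383691343007
tilt [-0.0027  0.1243]
```

Request:
move_arm(
  plan=[
    {"x":0,"y":0.0006,"z":0.01,"ax":0,"ay":0,"az":-0.003,"fingers":1},
    {"x":0,"y":0,"z":0.02,"ax":0,"ay":0,"az":0,"fingers":1},
    {"x":0,"y":0,"z":0.02,"ax":0,"ay":0,"az":0,"fingers":1},
    {"x":0,"y":0,"z":0.01,"ax":0,"ay":0,"az":0,"fingers":1},
    {"x":0,"y":0,"z":0.006,"ax":0,"ay":0,"az":0,"fingers":1},
    {"x":0,"y":0,"z":0.004,"ax":0,"ay":0,"az":0,"fingers":1},
    {"x":0,"y":0,"z":0.003,"ax":0,"ay":0,"az":0,"fingers":1},
    {"x":0,"y":0,"z":0.003,"ax":0,"ay":0,"az":0,"fingers":1},
    {"x":0,"y":0,"z":0.002,"ax":0,"ay":0,"az":0,"fingers":1},
    {"x":0,"y":0,"z":0,"ax":0,"ay":0,"az":0,"fingers":1},
    {"x":0,"y":0,"z":0,"ax":0,"ay":0,"az":0,"fingers":1},
  ],
)

```text
time_s: 8.9
position: [0.4436, -0.1758, 0.0196]
tcp_rot: [[0.979, 0.203, 0.001], [0.203, -0.979, -0.0], [0.001, 0.0, -1.0]]
force: [-0.1, -1.1, -2.4]
gripper_width: 0.0132
gripper_force: 68.5
```

Run:
```python
from al import *
s=wshot("w5",130,430,0,300,2); print(s["time_s"],s["position"],s["force"])
np.savez("p5.npz",R=s["tcp_rot"],o=s["position"])
W,L,ok=align("w5",np.load("p5.npz"))
for x0 in (.105,.08,.05,.03):
    v=int(np.argmin([abs(np.median(L[r,270:290,0])-x0) for r in range(230)]))
    print(x0,v,np.round(np.c_[L[v,:,1],W[v,:,2]][205:355:3]*1000).astype(int).tolist() if x0 in(.08,) else "", np.median(W[v,270:290,2]))
# stop / roller along mid columns
for v in range(0,60,4): print(v,np.round(1000*np.r_[L[v,280],W[v,280,2],L[v,250,0],W[v,250,2],L[v,310,0],W[v,310,2]],1))
```

```text
8.9 [ 0.4436 -0.1758  0.0196] [-0.0954 -1.1339 -2.3709]
0.105 25  0.040015866929493576
0.08 89 [[-36, 27], [-34, 27], [-32, 33], [-30, 34], [-29, 33], [-28, 33], [-26, 34], [-25, 33], [-22, 45], [-20, 47], [-19, 47], [-18, 47], [-17, 46], [-15, 47], [-14, 47], [-13, 48], [-12, 46], [-10, 47], [-9, 46], [-8, 46], [-7, 47], [-6, 46], [-4, 46], [-3, 47], [-2, 46], [-1, 46], [1, 47], [2, 45], [3, 47], [4, 46], [6, 46], [7, 46], [8, 48], [9, 46], [10, 46], [12, 47], [13, 47], [14, 46], [15, 46], [17, 46], [18, 47], [19, 47], [21, 44], [24, 34], [25, 32], [26, 34], [27, 34], [29, 33], [30, 33], [33, 25]] 0.04640581186121158
0.05 162  0.04672928098271857
0.03 206  0.04646266949374929
0 [118.5  -0.7  -6.2  25.8 118.4  26.2 118.6  25.6]
4 [113.8  -0.7 -16.5  36.1 113.7  36.5 113.9  36. ]
8 [112.3  -0.7 -16.7  36.3 111.9  37.6 112.3  36.3]
12 [110.4  -0.7 -18.3  37.9 110.   39.3 110.2  38.5]
16 [108.7  -0.7 -19.   38.7 108.8  38.4 109.1  37.4]
20 [106.9  -0.6 -20.3  40.  107.1  39.2 107.2  38.8]
24 [105.8  -0.6 -18.7  38.4 105.5  39.4 105.4  40.3]
28 [103.6  -0.6 -21.8  41.4 104.   39.8 103.9  40.3]
32 [102.1  -0.6 -21.8  41.4 102.1  41.5 102.3  40.9]
36 [100.4  -0.6 -22.9  42.5 100.7  41.2 100.7  41.4]
40 [ 99.1  -0.6 -22.1  41.7  99.1  41.7  98.9  42.7]
44 [ 97.1  -0.6 -24.4  44.   97.1  43.9  97.2  43.7]
48 [ 95.8  -0.6 -23.7  43.3  95.8  43.5  95.7  44.2]
52 [ 93.9  -0.6 -25.9  45.5  94.   44.9  94.   45.3]
56 [ 92.3  -0.6 -26.4  46.   92.5  44.7  92.4  45.5]
```

View pics/w5.png

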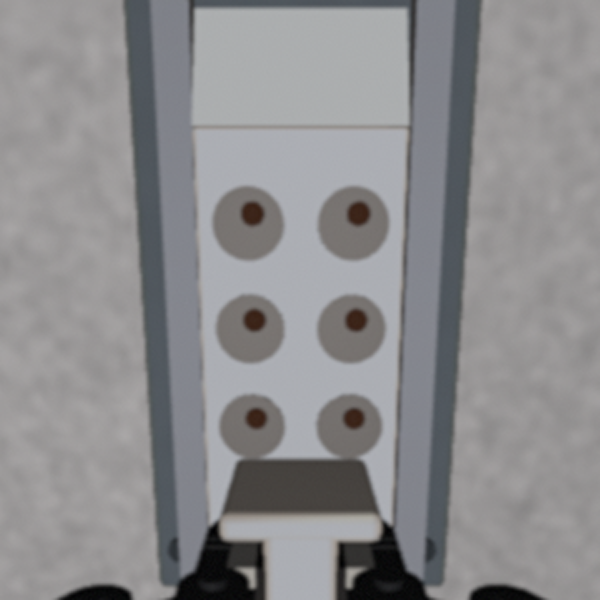

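The carrier sits centred between the rails, with about 2 mm of gap at each side (edges 193/409, rails about 190/413 at row 127). I'll lower it to the floor by feel.

Request:
move_arm(
  plan=[
    {"x":0,"y":0,"z":0.003,"ax":0,"ay":0,"az":0,"fingers":1},
    {"x":0,"y":0,"z":0.002,"ax":0,"ay":0,"az":0,"fingers":1},
    {"x":0,"y":0,"z":0.001,"ax":0,"ay":0,"az":0,"fingers":1},
    {"x":0,"y":0,"z":0,"ax":0,"ay":0,"az":0,"fingers":1},
    {"x":0,"y":0,"z":0,"ax":0,"ay":0,"az":0,"fingers":1},
    {"x":0,"y":0,"z":0,"ax":0,"ay":0,"az":0,"fingers":1},
  ],
)

```text
time_s: 9.45
position: [0.4434, -0.1757, 0.0133]
tcp_rot: [[0.979, 0.203, 0.0], [0.203, -0.979, -0.0], [0.0, 0.0, -1.0]]
force: [-1.1, 0.4, -1.6]
gripper_width: 0.0127
gripper_force: 68.5
```

Request:
move_arm(
  plan=[
    {"x":0,"y":0,"z":0.0007,"ax":0,"ay":0,"az":0,"fingers":1},
    {"x":0,"y":0,"z":0,"ax":0,"ay":0,"az":0,"fingers":1},
    {"x":0,"y":0,"z":0,"ax":0,"ay":0,"az":0,"fingers":1},
  ],
)

```text
time_s: 9.7
position: [0.4435, -0.1757, 0.0127]
tcp_rot: [[0.979, 0.203, 0.0], [0.203, -0.979, -0.0], [0.0, 0.0, -1.0]]
force: [-0.8, -0.5, -0.1]
gripper_width: 0.0133
gripper_force: 68.8
```

Request:
move_arm(
  plan=[
    {"x":0,"y":0,"z":0.0007,"ax":0,"ay":0,"az":0,"fingers":1},
    {"x":0,"y":0,"z":0,"ax":0,"ay":0,"az":0,"fingers":1},
    {"x":0,"y":0,"z":0,"ax":0,"ay":0,"az":0,"fingers":1},
  ],
)

```text
time_s: 9.95
position: [0.4435, -0.1758, 0.0126]
tcp_rot: [[0.979, 0.203, 0.0], [0.203, -0.979, -0.0], [0.0, 0.001, -1.0]]
force: [-1.7, 1.4, 7.4]
gripper_width: 0.0131
gripper_force: 70.1
```

Request:
move_arm(
  plan=[
    {"x":0,"y":0,"z":-0.0005,"ax":0,"ay":0,"az":0,"fingers":1},
    {"x":0.003,"y":0,"z":0,"ax":0,"ay":0,"az":0,"fingers":1},
    {"x":0.003,"y":0,"z":0,"ax":0,"ay":0,"az":0,"fingers":1},
    {"x":0.003,"y":0,"z":0,"ax":0,"ay":0,"az":0,"fingers":1},
    {"x":0.003,"y":0,"z":0,"ax":0,"ay":0,"az":0,"fingers":1},
    {"x":0.003,"y":0,"z":0,"ax":0,"ay":0,"az":0,"fingers":1},
    {"x":0.003,"y":0,"z":0,"ax":0,"ay":0,"az":0,"fingers":1},
    {"x":0.003,"y":0,"z":0,"ax":0,"ay":0,"az":0,"fingers":1},
    {"x":0.003,"y":0,"z":0,"ax":0,"ay":0,"az":0,"fingers":1},
  ],
)

```text
time_s: 10.7
position: [0.4623, -0.172, 0.0126]
tcp_rot: [[0.979, 0.202, -0.009], [0.202, -0.979, -0.001], [-0.009, -0.001, -1.0]]
force: [-16.5, -2.2, 21.7]
gripper_width: 0.0132
gripper_force: 72.0
```

Request:
move_arm(
  plan=[
    {"x":0.002,"y":0,"z":0,"ax":0,"ay":0,"az":0,"fingers":1},
    {"x":0.002,"y":0,"z":0,"ax":0,"ay":0,"az":0,"fingers":1},
    {"x":0.002,"y":0,"z":0,"ax":0,"ay":0,"az":0,"fingers":1},
    {"x":0.002,"y":0,"z":0,"ax":0,"ay":0,"az":0,"fingers":1},
    {"x":0.002,"y":0,"z":0,"ax":0,"ay":0,"az":0,"fingers":1},
    {"x":0.002,"y":0,"z":0,"ax":0,"ay":0,"az":0,"fingers":1},
  ],
)

```text
time_s: 11.2
position: [0.4741, -0.1697, 0.0126]
tcp_rot: [[0.979, 0.202, -0.009], [0.202, -0.979, -0.001], [-0.009, -0.0, -1.0]]
force: [-14.3, -1.8, 17.8]
gripper_width: 0.0133
gripper_force: 71.3
```

Request:
move_arm(
  plan=[
    {"x":0.002,"y":0,"z":0,"ax":0,"ay":0,"az":0,"fingers":1},
    {"x":0.002,"y":0,"z":0,"ax":0,"ay":0,"az":0,"fingers":1},
    {"x":0.002,"y":0,"z":0,"ax":0,"ay":0,"az":0,"fingers":1},
    {"x":0.002,"y":0,"z":0,"ax":0,"ay":0,"az":0,"fingers":1},
    {"x":0.002,"y":0,"z":0,"ax":0,"ay":0,"az":0,"fingers":1},
    {"x":0.002,"y":0,"z":0,"ax":0,"ay":0,"az":0,"fingers":1},
  ],
)

```text
time_s: 11.7
position: [0.4864, -0.1672, 0.0127]
tcp_rot: [[0.979, 0.202, -0.007], [0.202, -0.979, -0.001], [-0.007, -0.0, -1.0]]
force: [-10.4, -1.1, 11.9]
gripper_width: 0.0129
gripper_force: 70.5
```

Too much of that push is downforce friction, so I'll ease up slightly.

Request:
move_arm(
  plan=[
    {"x":0,"y":0,"z":-0.0008,"ax":0,"ay":0,"az":0,"fingers":1},
    {"x":0.001,"y":0,"z":0,"ax":0,"ay":0,"az":0,"fingers":1},
    {"x":0.002,"y":0,"z":0,"ax":0,"ay":0,"az":0,"fingers":1},
    {"x":0.002,"y":0,"z":0,"ax":0,"ay":0,"az":0,"fingers":1},
    {"x":0.001,"y":0,"z":0,"ax":0,"ay":0,"az":0,"fingers":1},
  ],
)

```text
time_s: 12.12
position: [0.4964, -0.1649, 0.0129]
tcp_rot: [[0.979, 0.203, -0.0], [0.203, -0.979, -0.0], [-0.0, 0.0, -1.0]]
force: [-1.2, -2.6, -1.9]
gripper_width: 0.0136
gripper_force: 68.5
```

Run:
```python
from al import *
s=state(); print(s["time_s"],s["position"],s["force"],s["ft_torque"])
im,d=camera("top"); cv2.imwrite("pics/t6.png",cv2.resize(im[155:285,305:380,::-1],None,fx=4.5,fy=4.5,interpolation=cv2.INTER_CUBIC))
s=wshot("w6",130,430,0,240,2); np.savez("p6.npz",R=s["tcp_rot"],o=s["position"])
a=cv2.imread("pics/t6.png");b=cv2.imread("pics/w6.png");b=cv2.resize(b,(460,368));b=cv2.copyMakeBorder(b,0,a.shape[0]-368,0,0,cv2.BORDER_CONSTANT)
cv2.imwrite("pics/c6.png",cv2.hconcat([a,b]));print(a.shape)
```

```text
12.1167 [ 0.4964 -0.1649  0.0129] [-1.2091 -2.5863 -1.9077] [-0.4559  0.4756 -0.198 ]
(585, 338, 3)
```

View pics/c6.png

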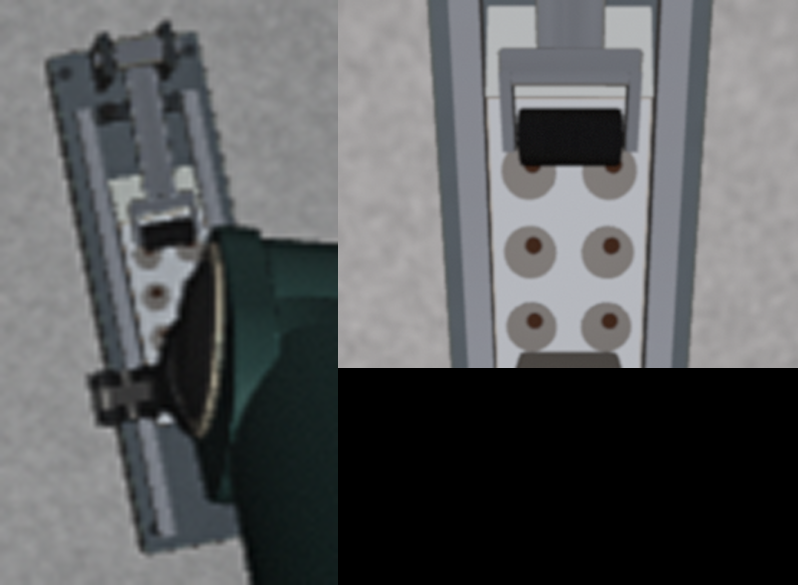

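The roller now rides on the flat top. The nose edge is at about (125,180) and the dark stop at about (110,112) and (178,102) in the left crop. I'll measure the gap.

Run:
```python
from al import *
K=get_calibration("top")
a=.2015;R=np.array([[np.cos(a),np.sin(a)],[-np.sin(a),np.cos(a)]]);m=np.array([.5464,-.1536])
B=lambda x,y:(305+x/4.5-.4,155+y/4.5-.4)
for n,x,y,z in(("noseL",113,183,.029),("nose2",140,177,.029),("stopL",112,123,.037),("stopR",178,112,.037),("stopLfar",112,103,.037),("stopRfar",176,92,.037)):
    print(n,R@(onplane(K,*B(x,y),z)[:2]-m))
im,_=camera("top"); g=im.astype(int).sum(2)
# profile along stage at y=+15mm and -17 mm
for y in(.016,-.018):
    out=[]
    for x in np.arange(.05,.112,.002):
        w=m+R.T@[x,y]; P=np.linalg.inv(np.array(K["T"]))@np.array([*w,.037,1])
        u=K["cx"]-K["fx"]*P[0]/P[2]; v=K["cy"]+K["fy"]*P[1]/P[2]
        out.append((round(x*1000),int(cv2.remap(g.astype(np.float32),np.float32([[u]]),np.float32([[v]]),cv2.INTER_LINEAR)[0,0])))
    print(y,out)
```

```text
noseL [0.0602 0.019 ]
nose2 [0.0607 0.0045]
stopL [0.0903 0.0146]
stopR [ 0.0898 -0.0203]
stopLfar [0.1006 0.0126]
stopRfar [ 0.1003 -0.0213]
0.016 [(50, 491), (52, 490), (54, 488), (56, 492), (58, 494), (60, 448), (62, 332), (64, 228), (66, 224), (68, 231), (70, 235), (72, 234), (74, 231), (76, 226), (78, 230), (80, 233), (82, 232), (84, 233), (86, 238), (88, 237), (90, 187), (92, 105), (94, 83), (96, 88), (98, 89), (100, 110), (102, 191), (104, 225), (106, 202), (108, 138), (110, 81)]
-0.018 [(50, 433), (52, 492), (54, 498), (56, 498), (58, 502), (60, 495), (62, 330), (64, 236), (66, 213), (68, 220), (70, 225), (72, 226), (74, 226), (76, 226), (78, 227), (80, 228), (82, 225), (84, 224), (86, 228), (88, 232), (90, 196), (92, 135), (94, 128), (96, 132), (98, 133), (100, 172), (102, 221), (104, 234), (106, 224), (108, 151), (110, 99)]
```

Gap to the stop is about 29.5 ± 1.5 mm. I'll advance 25 mm, then feel.

Request:
move_arm(
  plan=[
    {"x":0.002,"y":0.0002,"z":0,"ax":0,"ay":0,"az":0,"fingers":1},
    {"x":0.003,"y":0,"z":0,"ax":0,"ay":0,"az":0,"fingers":1},
    {"x":0.003,"y":0,"z":0,"ax":0,"ay":0,"az":0,"fingers":1},
    {"x":0.003,"y":0,"z":0,"ax":0,"ay":0,"az":0,"fingers":1},
    {"x":0.003,"y":0,"z":0,"ax":0,"ay":0,"az":0,"fingers":1},
    {"x":0.002,"y":0,"z":0,"ax":0,"ay":0,"az":0,"fingers":1},
    {"x":0,"y":0,"z":0,"ax":0,"ay":0,"az":0,"fingers":1},
  ],
)

```text
time_s: 12.85
position: [0.5128, -0.1614, 0.0131]
tcp_rot: [[0.979, 0.204, 0.001], [0.204, -0.979, 0.0], [0.001, 0.0, -1.0]]
force: [0.8, -2.6, -6.2]
gripper_width: 0.0136
gripper_force: 68.1
```

Request:
move_arm(
  plan=[
    {"x":0.002,"y":0,"z":0,"ax":0,"ay":0,"az":0,"fingers":1},
    {"x":0.002,"y":0,"z":0,"ax":0,"ay":0,"az":0,"fingers":1},
    {"x":0.002,"y":0,"z":0,"ax":0,"ay":0,"az":0,"fingers":1},
    {"x":0.001,"y":0,"z":0,"ax":0,"ay":0,"az":0,"fingers":1},
    {"x":0.001,"y":0,"z":0,"ax":0,"ay":0,"az":0,"fingers":1},
    {"x":0,"y":0,"z":0,"ax":0,"ay":0,"az":0,"fingers":1},
  ],
)

```text
time_s: 13.35
position: [0.5201, -0.1599, 0.0131]
tcp_rot: [[0.979, 0.203, 0.0], [0.203, -0.979, 0.0], [0.0, 0.0, -1.0]]
force: [0.2, -1.3, -5.0]
gripper_width: 0.0131
gripper_force: 68.1
```

Request:
move_arm(
  plan=[
    {"x":0.001,"y":0,"z":0,"ax":0,"ay":0,"az":0,"fingers":1},
    {"x":0.0005,"y":0,"z":0,"ax":0,"ay":0,"az":0,"fingers":1},
    {"x":0.0005,"y":0,"z":0,"ax":0,"ay":0,"az":0,"fingers":1},
    {"x":0,"y":0,"z":0,"ax":0,"ay":0,"az":0,"fingers":1},
    {"x":0,"y":0,"z":0,"ax":0,"ay":0,"az":0,"fingers":1},
  ],
)

```text
time_s: 13.77
position: [0.5218, -0.1596, 0.0132]
tcp_rot: [[0.979, 0.203, 0.0], [0.203, -0.979, -0.0], [0.0, 0.0, -1.0]]
force: [-0.3, -2.8, -5.0]
gripper_width: 0.0131
gripper_force: 68.1
```

Run:
```python
from al import *
K=get_calibration("top")
a=.2015;R=np.array([[np.cos(a),np.sin(a)],[-np.sin(a),np.cos(a)]]);m=np.array([.5464,-.1536])
im,_=camera("top"); g=im.astype(int).sum(2); s=state(); print(s["position"],s["force"])
for y in(.016,-.018):
    out=[]
    for x in np.arange(.078,.104,.001):
        w=m+R.T@[x,y]; P=np.linalg.inv(np.array(K["T"]))@np.array([*w,.037,1])
        u=K["cx"]-K["fx"]*P[0]/P[2]; v=K["cy"]+K["fy"]*P[1]/P[2]
        out.append((round(x*1000),int(cv2.remap(g.astype(np.float32),np.float32([[u]]),np.float32([[v]]),cv2.INTER_LINEAR)[0,0])))
    print(y,out)
```

```text
[ 0.5218 -0.1596  0.0132] [ 0.4821 -1.3221 -5.2472]
0.016 [(78, 488), (79, 488), (80, 489), (81, 490), (82, 494), (83, 498), (84, 499), (85, 499), (86, 459), (87, 370), (88, 274), (89, 228), (90, 181), (91, 137), (92, 99), (93, 74), (94, 81), (95, 87), (96, 88), (97, 87), (98, 91), (99, 99), (100, 111), (101, 150), (102, 190), (103, 215)]
-0.018 [(78, 495), (79, 497), (80, 498), (81, 498), (82, 498), (83, 500), (84, 503), (85, 471), (86, 430), (87, 377), (88, 305), (89, 241), (90, 196), (91, 150), (92, 129), (93, 128), (94, 128), (95, 129), (96, 129), (97, 131), (98, 134), (99, 147), (100, 174), (101, 206), (102, 222), (103, 232)]
```

Request:
move_arm(
  plan=[
    {"x":0.0005,"y":0,"z":0,"ax":0,"ay":0,"az":0,"fingers":1},
    {"x":0.0005,"y":0,"z":0,"ax":0,"ay":0,"az":0,"fingers":1},
    {"x":0.0005,"y":0,"z":0,"ax":0,"ay":0,"az":0,"fingers":1},
    {"x":0,"y":0,"z":0,"ax":0,"ay":0,"az":0,"fingers":1},
    {"x":0,"y":0,"z":0,"ax":0,"ay":0,"az":0,"fingers":1},
  ],
)

```text
time_s: 14.23
position: [0.5233, -0.1593, 0.0132]
tcp_rot: [[0.979, 0.203, 0.0], [0.203, -0.979, -0.0], [0.0, 0.0, -1.0]]
force: [1.1, -2.4, -6.1]
gripper_width: 0.0131
gripper_force: 68.1
```

Request:
move_arm(
  plan=[
    {"x":0.0005,"y":0,"z":0,"ax":0,"ay":0,"az":0,"fingers":1},
    {"x":0,"y":0,"z":0,"ax":0,"ay":0,"az":0,"fingers":1},
    {"x":0,"y":0,"z":0,"ax":0,"ay":0,"az":0,"fingers":1},
  ],
)

```text
time_s: 14.48
position: [0.5237, -0.1592, 0.0131]
tcp_rot: [[0.979, 0.203, 0.0], [0.203, -0.979, -0.0], [0.0, 0.0, -1.0]]
force: [1.5, -2.3, -6.4]
gripper_width: 0.013
gripper_force: 68.1
```

Request:
move_arm(
  plan=[
    {"x":0.0005,"y":0,"z":0,"ax":0,"ay":0,"az":0,"fingers":1},
    {"x":0,"y":0,"z":0,"ax":0,"ay":0,"az":0,"fingers":1},
    {"x":0,"y":0,"z":0,"ax":0,"ay":0,"az":0,"fingers":1},
  ],
)

```text
time_s: 14.73
position: [0.5242, -0.1591, 0.0132]
tcp_rot: [[0.979, 0.203, 0.0], [0.203, -0.979, -0.0], [0.0, 0.0, -1.0]]
force: [0.6, -2.4, -4.7]
gripper_width: 0.0133
gripper_force: 68.1
```

Request:
move_arm(
  plan=[
    {"x":0.0004,"y":0,"z":0,"ax":0,"ay":0,"az":0,"fingers":1},
    {"x":0,"y":0,"z":0,"ax":0,"ay":0,"az":0,"fingers":1},
    {"x":0,"y":0,"z":0,"ax":0,"ay":0,"az":0,"fingers":1},
  ],
)

```text
time_s: 14.98
position: [0.5246, -0.159, 0.0132]
tcp_rot: [[0.979, 0.203, 0.0], [0.203, -0.979, -0.0], [0.0, 0.0, -1.0]]
force: [0.2, -2.6, -5.5]
gripper_width: 0.0129
gripper_force: 68.1
```

Request:
move_arm(
  plan=[
    {"x":0.0004,"y":0,"z":0,"ax":0,"ay":0,"az":0,"fingers":1},
    {"x":0,"y":0,"z":0,"ax":0,"ay":0,"az":0,"fingers":1},
    {"x":0,"y":0,"z":0,"ax":0,"ay":0,"az":0,"fingers":1},
  ],
)

```text
time_s: 15.23
position: [0.525, -0.159, 0.0132]
tcp_rot: [[0.979, 0.203, 0.0], [0.203, -0.979, -0.0], [0.0, 0.0, -1.0]]
force: [0.1, -2.0, -5.9]
gripper_width: 0.0132
gripper_force: 68.1
```

Request:
move_arm(
  plan=[
    {"x":0.0004,"y":0,"z":0,"ax":0,"ay":0,"az":0,"fingers":1},
    {"x":0,"y":0,"z":0,"ax":0,"ay":0,"az":0,"fingers":1},
    {"x":0,"y":0,"z":0,"ax":0,"ay":0,"az":0,"fingers":1},
  ],
)

```text
time_s: 15.48
position: [0.5254, -0.1588, 0.0132]
tcp_rot: [[0.979, 0.203, 0.0], [0.203, -0.979, -0.0], [0.0, 0.0, -1.0]]
force: [0.7, -1.5, -5.7]
gripper_width: 0.0129
gripper_force: 68.1
```

Run:
```python
from al import *
K=get_calibration("top")
a=.2015;R=np.array([[np.cos(a),np.sin(a)],[-np.sin(a),np.cos(a)]]);m=np.array([.5464,-.1536])
im,_=camera("top"); g=im.astype(int).sum(2); s=state(); print(s["position"],s["force"])
for y in(.016,-.018):
    out=[]
    for x in np.arange(.084,.104,.001):
        w=m+R.T@[x,y]; P=np.linalg.inv(np.array(K["T"]))@np.array([*w,.037,1])
        u=K["cx"]-K["fx"]*P[0]/P[2]; v=K["cy"]+K["fy"]*P[1]/P[2]
        out.append((round(x*1000),int(cv2.remap(g.astype(np.float32),np.float32([[u]]),np.float32([[v]]),cv2.INTER_LINEAR)[0,0])))
    print(y,out)
```

```text
[ 0.5254 -0.1588  0.0132] [ 0.2609 -3.3628 -5.6465]
0.016 [(84, 493), (85, 495), (86, 497), (87, 500), (88, 497), (89, 428), (90, 353), (91, 257), (92, 162), (93, 90), (94, 85), (95, 80), (96, 81), (97, 83), (98, 88), (99, 97), (100, 110), (101, 150), (102, 191), (103, 216)]
-0.018 [(84, 496), (85, 500), (86, 505), (87, 508), (88, 509), (89, 509), (90, 392), (91, 273), (92, 193), (93, 151), (94, 118), (95, 120), (96, 124), (97, 127), (98, 131), (99, 144), (100, 173), (101, 206), (102, 222), (103, 232)]
```

Request:
move_arm(
  plan=[
    {"x":0.0004,"y":0,"z":0,"ax":0,"ay":0,"az":0,"fingers":1},
    {"x":0,"y":0,"z":0,"ax":0,"ay":0,"az":0,"fingers":1},
    {"x":0,"y":0,"z":0,"ax":0,"ay":0,"az":0,"fingers":1},
  ],
)

```text
time_s: 15.78
position: [0.5258, -0.1588, 0.0132]
tcp_rot: [[0.979, 0.203, 0.0], [0.203, -0.979, -0.0], [0.0, 0.0, -1.0]]
force: [0.3, -2.8, -6.2]
gripper_width: 0.013
gripper_force: 68.1
```

Request:
move_arm(
  plan=[
    {"x":0.0003,"y":0,"z":0,"ax":0,"ay":0,"az":0,"fingers":1},
    {"x":0,"y":0,"z":0,"ax":0,"ay":0,"az":0,"fingers":1},
    {"x":0,"y":0,"z":0,"ax":0,"ay":0,"az":0,"fingers":1},
  ],
)

```text
time_s: 16.03
position: [0.526, -0.1587, 0.0132]
tcp_rot: [[0.979, 0.203, 0.0], [0.203, -0.979, -0.0], [0.0, 0.0, -1.0]]
force: [0.2, -2.3, -6.2]
gripper_width: 0.0132
gripper_force: 68.1
```

Request:
move_arm(
  plan=[
    {"x":0.0004,"y":0,"z":0,"ax":0,"ay":0,"az":0,"fingers":1},
    {"x":0,"y":0,"z":0,"ax":0,"ay":0,"az":0,"fingers":1},
    {"x":0,"y":0,"z":0,"ax":0,"ay":0,"az":0,"fingers":1},
  ],
)

```text
time_s: 16.28
position: [0.5261, -0.1587, 0.0131]
tcp_rot: [[0.979, 0.203, -0.001], [0.203, -0.979, -0.0], [-0.001, -0.0, -1.0]]
force: [-1.3, -1.8, -5.1]
gripper_width: 0.0129
gripper_force: 68.1
```

Request:
move_arm(
  plan=[
    {"x":0.0003,"y":0,"z":0,"ax":0,"ay":0,"az":0,"fingers":1},
    {"x":0,"y":0,"z":0,"ax":0,"ay":0,"az":0,"fingers":1},
    {"x":0,"y":0,"z":0,"ax":0,"ay":0,"az":0,"fingers":1},
  ],
)

```text
time_s: 16.53
position: [0.5261, -0.1587, 0.0131]
tcp_rot: [[0.979, 0.203, -0.001], [0.203, -0.979, -0.0], [-0.001, -0.0, -1.0]]
force: [-2.8, -3.1, -3.4]
gripper_width: 0.0133
gripper_force: 68.2
```

Contact: the TCP has stopped advancing and the push is rising to about 3.5 N. I'll settle it on the floor, release and rise.

Request:
move_arm(
  plan=[
    {"x":0,"y":0,"z":0.0003,"ax":0,"ay":0,"az":0,"fingers":1},
    {"x":0,"y":0,"z":0.0003,"ax":0,"ay":0,"az":0,"fingers":1},
    {"x":0,"y":0,"z":0,"ax":0,"ay":0,"az":0,"fingers":1},
  ],
)

```text
time_s: 16.78
position: [0.5259, -0.1587, 0.0127]
tcp_rot: [[0.979, 0.203, -0.001], [0.203, -0.979, -0.0], [-0.001, -0.0, -1.0]]
force: [-5.0, -3.3, -0.7]
gripper_width: 0.013
gripper_force: 69.0
```

Request:
move_arm(
  plan=[
    {"x":0,"y":0,"z":0,"ax":0,"ay":0,"az":0,"fingers":0.8},
    {"x":0,"y":0,"z":0,"ax":0,"ay":0,"az":0,"fingers":0.6},
    {"x":0,"y":0,"z":0,"ax":0,"ay":0,"az":0,"fingers":0.4},
    {"x":0,"y":0,"z":0,"ax":0,"ay":0,"az":0,"fingers":0.4},
    {"x":0,"y":0,"z":0,"ax":0,"ay":0,"az":0,"fingers":0.4},
    {"x":0,"y":0,"z":-0.005,"ax":0,"ay":0,"az":0,"fingers":0.4},
    {"x":0,"y":0,"z":-0.015,"ax":0,"ay":0,"az":0,"fingers":0.4},
    {"x":0,"y":0,"z":-0.025,"ax":0,"ay":0,"az":0,"fingers":0.4},
    {"x":0,"y":0,"z":-0.03,"ax":0,"ay":0,"az":0,"fingers":0.4},
    {"x":0,"y":0,"z":-0.03,"ax":0,"ay":0,"az":0,"fingers":0.4},
    {"x":-0.02,"y":0,"z":-0.03,"ax":0,"ay":0,"az":0,"fingers":0.4},
    {"x":-0.03,"y":0,"z":0,"ax":0,"ay":0,"az":0,"fingers":0.4},
    {"x":0,"y":0,"z":0,"ax":0,"ay":0,"az":0,"fingers":0.4},
    {"x":0,"y":0,"z":0,"ax":0,"ay":0,"az":0,"fingers":0.4},
  ],
)

```text
time_s: 17.95
position: [0.4769, -0.1694, 0.1485]
tcp_rot: [[0.979, 0.202, 0.001], [0.202, -0.979, -0.001], [0.001, 0.001, -1.0]]
force: [0.0, 0.3, 0.8]
gripper_width: 0.0511
gripper_force: 0.0
```

Run:
```python
from al import *
s=wshot("w7"); np.savez("p7.npz",R=s["tcp_rot"],o=s["position"]); print(s["position"],s["force"])
W,L,ok=align("w7",np.load("p7.npz"))
sel=ok&(abs(L[...,1])<.019)&(abs(L[...,1])>.015)&(W[...,2]>.03)&(W[...,2]<.05)
K=get_calibration("top")
a=.2015;R=np.array([[np.cos(a),np.sin(a)],[-np.sin(a),np.cos(a)]]);m=np.array([.5464,-.1536])
S=(W[...,:2]-m)@R.T
f=ok&(abs(S[...,1])<.018)&(abs(S[...,1])>.014)&(S[...,0]>-.03)&(S[...,0]<.06)&(W[...,2]>.03)&(W[...,2]<.05)
print("tilt along",np.polyfit(S[f][:,0],W[f][:,2],1),f.sum())
im,_=camera("top"); g=im.astype(int).sum(2)
for y in(.016,-.018):
    out=[]
    for x in np.arange(.086,.104,.001):
        w=m+R.T@[x,y]; P=np.linalg.inv(np.array(K["T"]))@np.array([*w,.037,1])
        u=K["cx"]-K["fx"]*P[0]/P[2]; v=K["cy"]+K["fy"]*P[1]/P[2]
        out.append((round(x*1000),int(cv2.remap(g.astype(np.float32),np.float32([[u]]),np.float32([[v]]),cv2.INTER_LINEAR)[0,0])))
    print(y,out)
c=cv2.imread("pics/w7.png")[40:340,150:410]; b=cv2.resize(im[150:260,300:380,::-1],None,fx=5.4,fy=5.4,interpolation=cv2.INTER_CUBIC)[:594]
c=cv2.resize(c,None,fx=1.4,fy=1.4);c=cv2.copyMakeBorder(c,0,594-c.shape[0],0,0,cv2.BORDER_CONSTANT)
cv2.imwrite("pics/c7.png",cv2.hconcat([c,np.ascontiguousarray(b)])[:, :800])
```

```text
[ 0.4769 -0.1694  0.1485] [0.017  0.3259 0.7565]
tilt along [0.0115 0.04  ] 870
0.016 [(86, 491), (87, 496), (88, 501), (89, 492), (90, 476), (91, 374), (92, 237), (93, 130), (94, 103), (95, 79), (96, 78), (97, 82), (98, 88), (99, 98), (100, 113), (101, 152), (102, 192), (103, 215)]
-0.018 [(86, 502), (87, 505), (88, 506), (89, 508), (90, 407), (91, 307), (92, 229), (93, 174), (94, 130), (95, 128), (96, 128), (97, 130), (98, 134), (99, 146), (100, 174), (101, 206), (102, 222), (103, 232)]
```

View pics/c7.png

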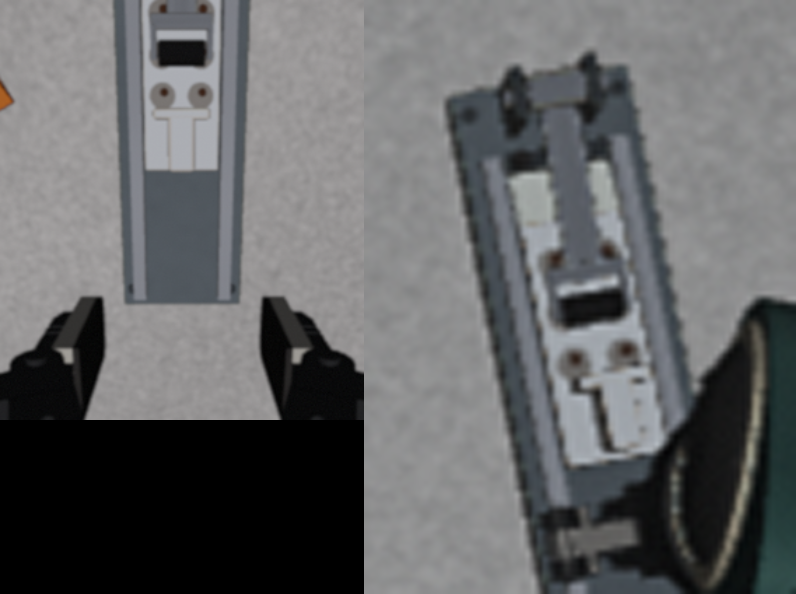

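The carrier lies flat between the rails with its nose against the stop, at (510,170) to (605,165). The roller bears on it at (590,305), the stop's far edge has not moved, and the gripper is clear. I'm handing the job in.

```bash
python3 -c "
from plant import finish_job; print(finish_job())"
```

```text
the job is handed in; nothing more can be done
None
```

I loaded the carrier nose first under the hold-down arm until it met the end stop, released it and handed the job in at about 18 s; the hand-in returned no verdict, but in the last pictures the nose is at the stop, the stop has not moved, and the roller is on the carrier's flat top.

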